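# Hold a pipe centring head at its set angle for punching

### The arm

A 6-joint arm with a two-finger parallel gripper is mounted at the origin on a cart in front of the work surface, level with it; the furniture and walls round the work are solid. World frame = base frame: x ahead of the robot, y to its left, z up, the work surface at z = 0. Lengths are in mm, angles in rad, forces in N, time in s.
With the tool pointing down it reaches from about 275 to 750 mm from the base axis. Payload 10.2 kg.
Tool frame: the origin (TCP) lies between the finger pads; the fingertips stand 17 mm ahead of it and the grasp point (between the pads) lies 2 mm behind it; z points along the fingers, y is the line along which they close (so a half turn about z gives the same grasp; the last joint's range is limited). The gripper opens to 85 mm and grips with 20 to 120 N. Pads are 22 mm wide; open, the fingers measure 114 mm over their backs; the gripper's body (76 mm by 85 mm) begins 54 mm behind the grasp point. The pads swing forward as they close: fully open they stand 13 mm farther back than shut.
Start: joints at [-1.398, 0.313, 1.498, -0, 1.331, -0.223], TCP at [202.4, -484.423, 248.294] pointing down, gripper open.
Joint ranges: [-2.94, 2.94], [-0.97, 2.17], [0.19, 2.56], [-1.23, 4.37], [0.02, 3.11], [-2.88, 2.88]. Speed limits (rad/s): [2.39, 2.39, 3.01, 3.14, 3.14, 3.14].

### API

Orientations are given as a unit quaternion [w, x, y, z].
In Python, from rig import * gives the robot as it stands.
- The arm moves only by the tool step_arm, never from a script. Its argument "commands" is text: rows parted by semicolons, each of 7 numbers parted by spaces: the opening, from 0 (shut) to 1 (fully open), then the shift along the tool's x, y, z in cm, then the turn, a rotation vector about the tool's x, y, z in rad. In form: hand x y z rx ry rz; .... A call has 1 to 20 rows; each row is the pose to reach, as a shift and turn from the pose commanded when the call began, along the tool's axes at that moment; what a row does not reach only later rows make up. A row lasts 1/12 s, in which the tool goes at most 41.7 mm and 7.16 degrees, less where a joint would pass 70% of its speed; a pose out of reach is approached as far as the arm can. A call with a gripper value outside its range is refused whole. The fingers move at their own pace and stop on an object; "newtons" is the grip in N (left out, the last holds). Time passes only in rows, so rows that repeat a pose let the fingers close. It gives the time, the measured TCP pose, the force, the opening and the grip force at its end, in the units of the state.
- sense(): the state, without advancing time (a new reading comes with each control period).
- capture(name): name is "scene" or "top" or "wrist"; returns the picture (480x640x3 uint8, red, green, blue); there is no depth.
- camera_model(name): a dict with "mtx" (3x3 intrinsics, pixels), "eye" and "rotation" of the camera in the world. Camera axes: x right, y down, z forward; pixel columns grow to the right and rows downward; lengths in mm; the calibration is good to about 2 mm. A picture is of the moment at which its call begins: read the wrist's pose just before it. camera_model takes no time and is no camera call; for the wrist camera it gives the pose at the moment of the call.
- finish_job(): hands the job in; it is judged then, once.
Trained networks look in the newest picture that a camera, given by its name, has taken for a name from the list of things; names that differ only in an ending like _2 or _b are one class to them, and where a whole thing is asked for, a point or a joint stands for the part that bears it (a point fixed in the world has none). Each returns a list of dicts, best first, with "score" (0 to 1); they miss things now and then, are a little off and sometimes report something else, mostly with a low value. They report only what shows in the picture. A call takes as long as a camera call.
- search_frame(camera, label): "rect" ([centre column, centre row, width, height] in pixels, round what is visible of it).
- trace(camera, label): "mask" (480x640 bool, what is visible of it) and "rect" ([centre column, centre row, width, height] in pixels, round what is visible of it).
- spot_point(camera, label): "xy" ([column, row] in pixels: a listed point, or the origin of a listed thing).
The state is a dict: "time_s": time; "joints": joint angles; "dq": joint speeds; "tau": joint torques, N m; "eef_pos": TCP position; "ee_rot": TCP orientation; "force": force on the tool from outside, world axes, zero at the start; "wrist_torque": the same for the moment, N m; "grip_width": opening from 0.0 (shut) to 1.0 (fully open); "grip_force": force on a finger pad.
Only numpy, scipy, OpenCV 4.12 (cv2) and the standard library are available. Lean on these libraries where they do the work, as an engineer would, in place of code of your own. Each camera call takes 0.05 s, during which the arm holds its last target. There are 200 camera calls.

### The job

Two lengths of conduit pipe are strapped down on the desk and only one of them still lacks an outlet: the outlet on it has to be marked out. Take the centring head by its neck and set it astride that bare pipe, between the straps, dial facing the robot and both arms of the yoke bearing on the pipe, then rock it round the pipe until its swinging pointer settles on the setting tab. Finish while holding it there, lightly pressed to the pipe and still, ready for the punch to be struck; leave everything else on the desk where it is.

Things in the scene. Friction and masses are not known exactly. Their poses are not given: they have to be found in the camera images.
- head: Centring head, loose, 0.36 kg, aluminium, 88 wide (y) x 50 deep x 203 mm tall; stands upright on two feet. Origin: centre of its underside; the dial faces -x (to the robot), y left, z up. Below: a 90 degree V yoke, open downward, two arms at 45 degrees, 44 mm deep in x, apex at z = 44 mm. Round dial case, 84 mm diameter, 22 mm thick, centre at z = 96 mm. Above it the neck.
- head_centre (a point): Point on the head's z axis, 10 mm above its origin, that lies on the pipe's axis when both yoke arms bear on the pipe; the head then rocks round it. Axes as the head.
- head_neck (a point): Grip point in the neck, on the head's z axis 166 mm above its origin. The neck is a flat-sided bar 28 x 28 mm, from z = 138 to 192 mm; grip it on its two y faces (fingers close along y). On top a striking cap, 18 mm across, up to z = 203 mm. Axes as the head.
- pointer (a joint): Swinging pointer, rad: a weighted hand on the dial's centre that always seeks plumb upright; swings with a period of 0.6 s, comes to rest in 2 to 3 s. 0: along the neck; positive: leaning left of the neck seen from the robot (to the head's +y), as when the head is rocked to the right (neck toward -y). At rest it equals the head's rightward lean.
- pointer_tip (a point): Tip of the black pointer blade, 30 mm above the pivot at the dial's centre; its z axis points along the blade.
- tab (a joint): Where the setting tab is clamped on the dial's rim, rad, same zero and sign as the pointer: 0.20 to 0.56, always left of the neck seen from the robot, so the head must be rocked to the right. It stays put.
- tab_tip (a point): Inner end of the small dark setting tab on the dial's rim, 31 mm from the pivot; its z axis points from the pivot out through the tab.
- pipe_blank: Bare steel pipe without outlet, with its stand, fixed. Pipe 48 mm diameter, 150 mm long, along x; origin on the desk under its middle, z up. Strapped in two notched timber uprights at x = -55 and +55 mm (24 mm thick in x, 82 mm wide, tops 94 mm above the desk), on a board 134 x 84 mm, its top at 42 mm. The pipe is free from x = -43 to +43 mm.
- pipe_blank_axis (a point): Middle of the bare pipe's axis, 88 mm above the desk (pipe top at 112 mm). x along the pipe, z up.
- pipe_outlet: The like pipe and stand, fixed, but with an outlet already welded on: a dark round socket, 33 mm diameter, standing 16 mm out of the pipe at its middle, leaning 23 degrees right of upright. Not the one to mark.
- tape_black: Bystander: black roll of insulating tape lying flat, 70 mm across, 19 mm high; leave it in place.
- tape_grey: Bystander: grey roll of insulating tape lying flat, 62 mm across, 19 mm high; leave it in place.
- fuse_3: Bystander: porcelain cartridge fuse standing on end, 27 mm thick, 80 mm high; leave it in place.
- fuse_1: Bystander: porcelain cartridge fuse lying, 25 mm thick, 75 mm long, at the foot of the transformer bank that rises about 0.3 m along the back of the desk from x = 0.6 m on (keep the hand and wrist short of it); leave it in place.
- pliers_blue: Bystander: combination pliers lying flat, 170 mm long; leave it in place.

How it is judged:
By the outcome, as a careful person would: the job done as asked, in the order asked, and still so for the second after the job is handed in, while the arm keeps its last pose, push and grip.
It also fails if it takes over 61 s, if anything falls off the work surface, if the arm or the gripper's body presses on something with over 40 N, if the wrist force passes 120 N, or if a joint passes its speed limit or range.

## Working session

There is one attempt and no reset: what is moved stays moved. The work goes in short steps, Python scripts to look and compute and a tool call to move; the robot and the scene stay as the last step left them, time stands still between calls to the robot, and variables do not carry over. Pictures are saved under pics/ and viewed, at most 10 in all, crops included, and the job is handed in when it is done.

Besides the shell and the picture viewer there is one more tool, called after ">>>" as a command line: name --argument value ..., lists and objects as JSON in quotes. step_arm: Moves the arm, as the interface text tells. Its arguments: {"type":"object","properties":{"commands":{"type":"string"},"newtons":{"type":"number"}},"required":["commands"]}

```bash
mkdir -p pics
cat > h.py <<'E'
from rig import *
import numpy as np, cv2
def snap(c,n):
    im=capture(c); cv2.imwrite(f'pics/{n}.png',im[:,:,::-1]); return im
def ray(m,xy):
    K=np.array(m['mtx']);R=np.array(m['rotation']);d=R@np.linalg.solve(K,[xy[0],xy[1],1.]);return np.array(m['eye'],float),d
def onz(m,xy,z):
    e,d=ray(m,xy);return e+d*(z-e[2])/d[2]
def tri(a,b):
    (e1,d1),(e2,d2)=a,b
    A=np.stack([d1,-d2],1);s=np.linalg.lstsq(A,e2-e1,rcond=None)[0]
    p,q=e1+s[0]*d1,e2+s[1]*d2
    return (p+q)/2,np.linalg.norm(p-q)
E
python3 - <<'E'
from h import *
np.set_printoptions(precision=1,suppress=True)
s=sense();print(s)
ms={}
for c in('scene','top'):
    snap(c,c+'1');ms[c]=camera_model(c);print(c,ms[c])
r={}
for l in('head_neck','head_centre','pipe_blank_axis','pipe_blank','pipe_outlet','head'):
    for c in ms:
        o=spot_point(c,l);r[l,c]=o
        print(l,c,[(np.round(x['xy'],1).tolist(),round(x['score'],2)) for x in o[:3]])
    if r[l,'scene'] and r[l,'top']: print(tri(ray(ms['scene'],r[l,'scene'][0]['xy']),ray(ms['top'],r[l,'top'][0]['xy'])))
E
```

```text
{'time_s': 0.0, 'joints': array([-1.4,  0.3,  1.5, -0. ,  1.3, -0.2]), 'dq': array([ 0., -0.,  0., -0., -0., -0.]), 'tau': array([ -0. , -41.2, -26. ,  -0. ,   0. ,   0. ]), 'eef_pos': array([ 202.3, -484.2,  247.7]), 'ee_rot': array([-0. ,  1. ,  0.2,  0. ]), 'force': array([-0.1, -0.3,  0. ]), 'wrist_torque': array([ 0. ,  0.1, -0. ]), 'grip_force': 0.0, 'grip_width': 1.002361393503187}
scene {'mtx': array([[594.8,   0. , 327.5],
       [  0. , 594.8, 235.1],
       [  0. ,   0. ,   1. ]]), 'eye': array([-319.1,  875.7,  853.4]), 'rotation': array([ 0.2, -0.4,  0.8, -0.5])}
top {'mtx': array([[617.5,   0. , 317.8],
       [  0. , 617.5, 243.6],
       [  0. ,   0. ,   1. ]]), 'eye': array([ 363.1,   39.8, 1833.3]), 'rotation': array([-0. ,  0.7, -0.7,  0. ])}
head_neck scene []
head_neck top [([470.0, 252.2], 0.62)]
head_centre scene []
head_centre top []
pipe_blank_axis scene [([273.6, 294.0], 0.83)]
pipe_blank_axis top [([241.7, 256.2], 0.64)]Traceback (most recent call last):
  File "<stdin>", line 12, in <module>
  File "h.py", line 6, in ray
    K=np.array(m['mtx']);R=np.array(m['rotation']);d=R@np.linalg.solve(K,[xy[0],xy[1],1.]);return np.array(m['eye'],float),d
                                                     ~^~~~~~~~~~~~~~~~~~~~~~~~~~~~~~~~~~~~
ValueError: matmul: Input operand 1 has a mismatch in its core dimension 0, with gufunc signature (n?,k),(k,m?)->(n?,m?) (size 3 is different from 4)
```

```bash
sed -i "s/^import numpy.*/&\nfrom scipy.spatial.transform import Rotation as Ro/; s/R=np.array(m\['rotation'\])/R=Ro.from_quat(m['rotation'],scalar_first=True).as_matrix()/" h.py
python3 - <<'E'
from h import *
np.set_printoptions(precision=1,suppress=True)
ms={}
for c in('scene','top'): ms[c]=camera_model(c); print(Ro.from_quat(ms[c]['rotation'],scalar_first=True).as_matrix())
print(tri(ray(ms['scene'],(273.6,294.0)),ray(ms['top'],(241.7,256.2))))
print('neck',onz(ms['top'],(470,252.2),166))
r={}
for l in('pipe_blank','pipe_outlet','head'):
    for c in ms:
        o=spot_point(c,l);r[l,c]=o
        print(l,c,[(np.round(x['xy'],1).tolist(),round(x['score'],2)) for x in o[:3]])
    if r[l,'scene'] and r[l,'top']: print(tri(ray(ms['scene'],r[l,'scene'][0]['xy']),ray(ms['top'],r[l,'top'][0]['xy'])))
E
```

```text
[[-0.7 -0.4  0.6]
 [-0.7  0.3 -0.6]
 [ 0.  -0.9 -0.5]]
[[ 0.  -1.   0.1]
 [-1.  -0.  -0. ]
 [ 0.  -0.1 -1. ]]
(array([486.4, 249.4,  81.6]), np.float64(6.840925367400499))
neck [ 497.2 -381.5  166. ]
pipe_blank scene [([271.3, 320.5], 0.95)]
pipe_blank top [([246.4, 259.3], 0.86)]
(array([487.2, 249.1,   7.3]), np.float64(20.56419394984259))
pipe_outlet scene [([354.3, 273.3], 0.9)]
pipe_outlet top [([331.5, 253.9], 0.91), ([396.4, 235.2], 0.39)]
(array([499.8, -10. ,   7.2]), np.float64(0.7806165651564709))
head scene []
head top [([454.8, 253.0], 0.97)]
```

View pics/scene1.png

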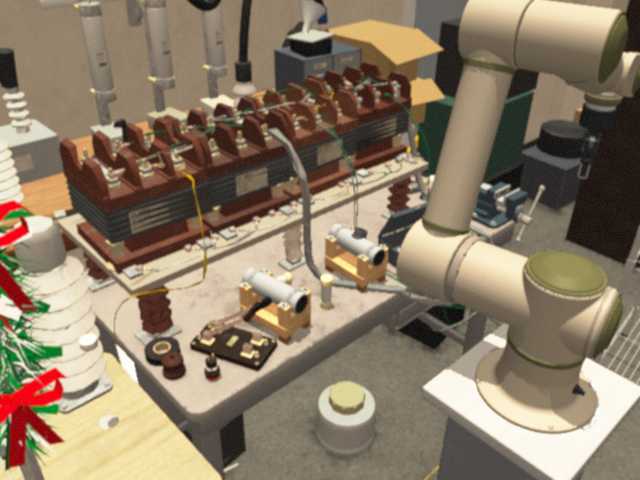

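View pics/top1.png

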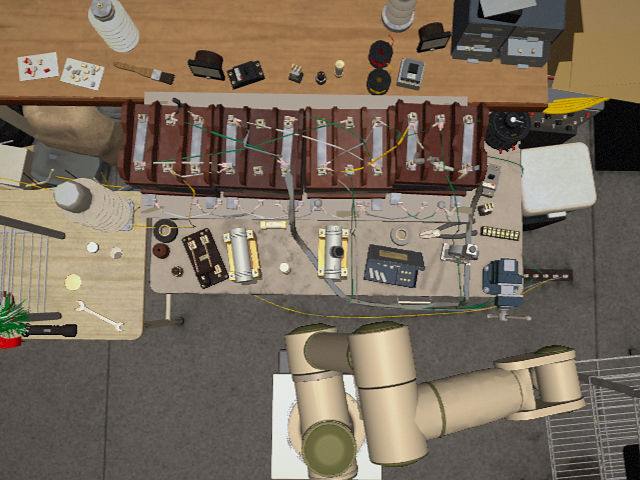

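```bash
cat >> h.py <<'E'
def rel(p,R,p0=None,R0=None):
    "row (cm, rotvec) from current pose to world target p (mm), R"
    s=sense()
    if R0 is None: p0=s['eef_pos'];R0=Ro.from_quat(s['ee_rot'],scalar_first=True)
    d=R0.inv().apply(np.array(p)-p0)/10; r=(R0.inv()*R).as_rotvec()
    return np.round(d,2).tolist(),np.round(r,3).tolist()
def down(yaw,lean=0):
    "tool down, tool y at world yaw+90deg(-): x=fwd turned by yaw; lean=rightward (neck to -y) about x"
    return Ro.from_euler('z',yaw)*Ro.from_euler('x',lean)*Ro.from_matrix(np.array([[1,0,0],[0,-1,0],[0,0,-1.]]).T)
E
python3 - <<'E'
from h import *
np.set_printoptions(precision=4,suppress=True)
s=sense();print(s['time_s'],s['ee_rot'],Ro.from_quat(s['ee_rot'],scalar_first=True).as_matrix())
m=camera_model('wrist');print(m['mtx'][0],m['eye'],Ro.from_quat(m['rotation'],scalar_first=True).as_matrix())
print(rel((440,-381,380),down(0)))
im=cv2.imread('pics/top1.png')
a=cv2.resize(im[205:305,200:300],(400,400),interpolation=3);b=cv2.resize(im[205:305,410:510],(400,400),interpolation=3)
cv2.imwrite('pics/crop1.png',np.hstack([a,b]))
E
```

```text
0.7 [ 0.      0.9805  0.1967 -0.    ] [[ 0.9227  0.3856  0.    ]
 [ 0.3856 -0.9227 -0.    ]
 [-0.      0.     -1.    ]]
[362.3072   0.     317.5634] [ 280.0629 -453.2604  373.717 ] [[ 0.3861 -0.8732 -0.2974]
 [-0.9225 -0.3654 -0.1248]
 [ 0.0003  0.3225 -0.9466]]
([25.91, -0.38, -13.17], [0.0, 0.0, 0.396])
```

View pics/crop1.png

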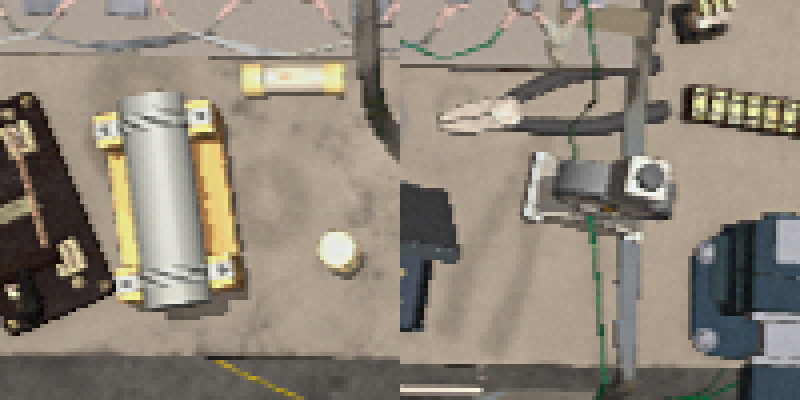

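>>> step_arm --commands "0.8 0 0 -13 0 0 0; 0.8 0 0 -13 0 0 0; 0.8 0 0 -13 0 0 0; 0.8 0 0 -13 0 0 0; 0.8 24 0 -13 0 0 0.1; 0.8 24 0 -13 0 0 0.2; 0.8 24 0 -13 0 0 0.3; 0.8 24 0 -13 0 0 0.4; 0.8 24 0 -13 0 0 0.4; 0.8 24 0 -13 0 0 0.4; 0.8 24 0 -13 0 0 0.4; 0.8 24 0 -13 0 0 0.4"

```text
time_s: 1.7
eef_pos: [424.9, -391.2, 377.8]
ee_rot: [-0.0, 1.0, -0.001, -0.0]
force: [-0.8, -1.4, -0.5]
grip_width: 0.8
grip_force: 0.0
```

Run:
```python
from h import *
np.set_printoptions(precision=2,suppress=True)
s=sense();print(s['time_s'],s['eef_pos'],s['ee_rot'],s['joints'])
m=camera_model('wrist');print(m['eye']);snap('wrist','w1')
ex=0
for l in('head_neck','tab_tip','pointer_tip','head'):
    o=spot_point('wrist',l);print(l,[(np.round(x['xy'],1).tolist(),round(x['score'],2)) for x in o[:2]])
    if l=='head_neck' and o: print(onz(m,o[0]['xy'],166))
    if l=='head' and o: print(onz(m,o[0]['xy'],0))
```

```text
1.7 [ 424.9  -391.16  377.83] [-0.  1. -0. -0.] [-0.95  0.39  1.06 -0.    1.69  0.63]
[ 509.03 -392.18  503.23]
head_neck [([299.2, 115.6], 0.57)]
[ 508.21 -376.    166.  ]
tab_tip []
pointer_tip []
head [([309.1, 115.5], 0.68)]
[ 507.93 -381.05    0.  ]
```

View pics/w1.png

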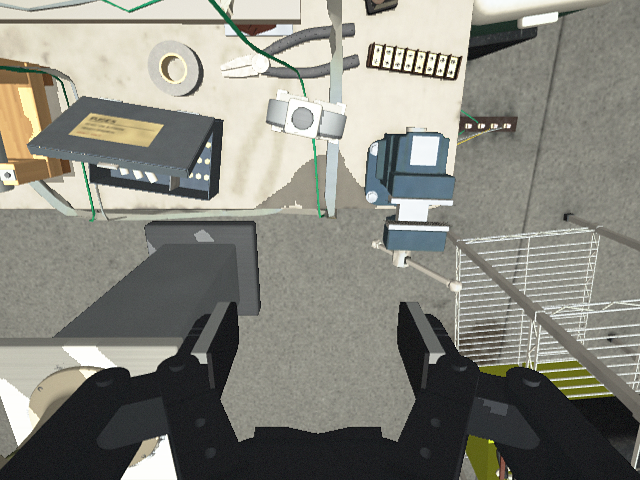

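Run:
```python
from h import *
m=camera_model('wrist');print(onz(m,(302,118),203),onz(m,(410,165),0),onz(m,(410,165),120))
im=cv2.imread('pics/w1.png')[75:165,245:365];im=cv2.resize(im,None,fx=6,fy=6,interpolation=2)
cv2.imwrite('pics/c2.png',im)
```

```text
[ 504.6489318  -381.77792463  203.        ] [ 440.97325298 -520.93319628    0.        ] [ 456.68596837 -490.6738335   120.        ]
```

View pics/c2.png

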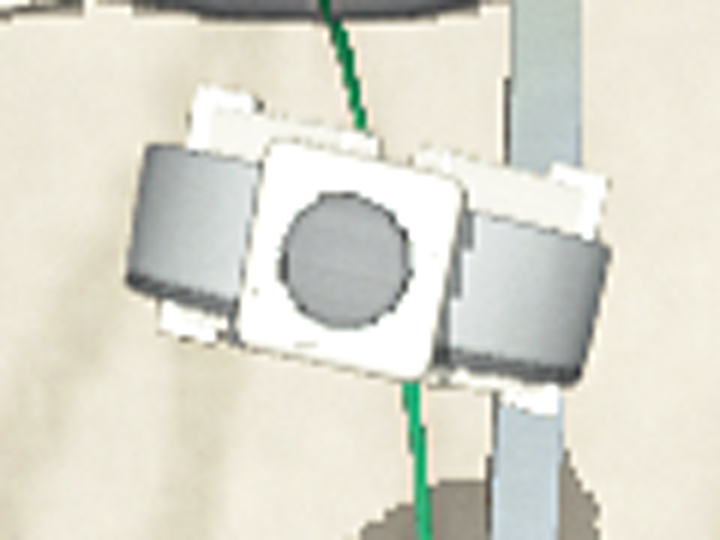

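>>> step_arm --commands "0.8 4 -0.5 0 0 0 0.1; 0.8 8 -1 2 0 0 0.2; 0.8 8 -1 6 0 0 0.2; 0.8 8 -1 10 0 0 0.2; 0.8 8 -1 10 0 0 0.2; 0.8 8 -1 10 0 0 0.2; 0.8 8 -1 10 0 0 0.2"

```text
time_s: 2.53
eef_pos: [503.9, -383.4, 281.8]
ee_rot: [0.002, 0.995, -0.102, 0.002]
force: [0.0, -0.4, 0.5]
grip_width: 0.803
grip_force: 0.0
```

Run:
```python
from h import *
np.set_printoptions(precision=2,suppress=True)
s=sense();print(s['time_s'],s['eef_pos'],s['joints'])
m=camera_model('wrist');print(m['eye']);snap('wrist','w2')
for l in('head_neck','head'):
    o=trace('wrist',l);print(l,[(np.round(x['rect'],1).tolist(),round(x['score'],2)) for x in o[:2]])
o=spot_point('wrist','head_neck');print(o[:2]); 
if o:print(onz(m,o[0]['xy'],166))
print(rel((505,-381,166),down(-0.2)))
```

```text
2.5333 [ 503.87 -383.39  281.77] [-0.84  0.54  1.08 -0.    1.52  0.94]
[ 585.81 -400.69  407.5 ]
head_neck [([312.4, 220.7, 100.5, 103.3], 0.55), ([16.8, 274.8, 33.5, 151.0], 0.36)]
head [([312.4, 220.0, 93.6, 102.3], 0.63)]
[]
([0.02, -0.23, 11.47], [0.002, -0.003, -0.005])
```

View pics/w2.png

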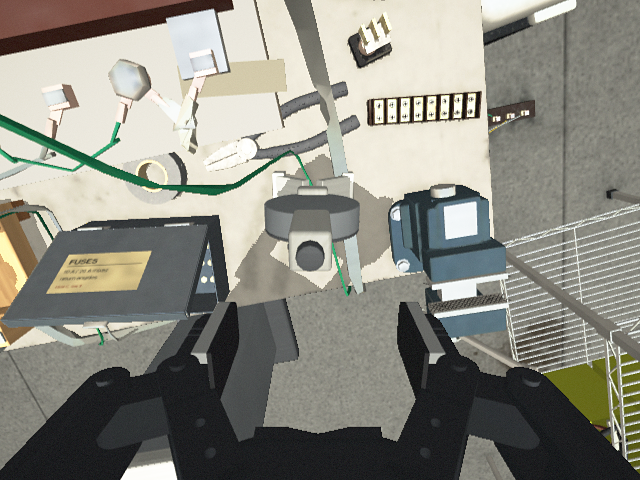

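Run:
```python
from h import *
m=camera_model('wrist')
p=onz(m,(310,254),203);q=onz(m,(312,269),192);print(p,q)
print(rel((p[0],p[1],166),down(-0.2)))
```

```text
[ 509.8991691  -380.38736297  203.        ] [ 495.42183668 -378.41360647  192.        ]
([0.49, -0.39, 11.47], [0.002, -0.003, -0.005])
```

>>> step_arm --commands "0.8 0.3 -0.3 4 0 0 0; 0.8 0.3 -0.3 8 0 0 0; 0.8 0.3 -0.3 10 0 0 0; 0.8 0.3 -0.3 11.5 0 0 0; 0.8 0.3 -0.3 11.5 0 0 0; 0.8 0.3 -0.3 11.5 0 0 0; 0 0.3 -0.3 11.5 0 0 0; 0 0.3 -0.3 11.5 0 0 0; 0 0.3 -0.3 11.5 0 0 0; 0 0.3 -0.3 11.5 0 0 0; 0 0.3 -0.3 11.5 0 0 0; 0 0.3 -0.3 11.5 0 0 0; 0 0.3 -0.3 11.5 0 0 0; 0 0.3 -0.3 11.5 0 0 0" --newtons 60

```text
time_s: 3.9
eef_pos: [507.9, -380.0, 164.6]
ee_rot: [0.001, 0.995, -0.102, 0.001]
force: [0.6, 1.9, 6.2]
grip_width: 0.32
grip_force: 60.1
```

Run:
```python
from h import *
for p,y in(((500,-380,370),-.2),((440,-200,370),-.1),((440,230,370),0.0)):print(rel(p,down(y)))
```

```text
([-0.73, 0.18, -20.54], [0.001, -0.002, -0.004])
([-10.26, -16.23, -20.57], [0.001, -0.002, -0.104])
([-18.97, -58.34, -20.63], [0.001, -0.002, -0.204])
```

>>> step_arm --commands "0 0 0 -3 0 0 0; 0 0 0 -7 0 0 0; 0 0 0 -11 0 0 0; 0 0 0 -15 0 0 0; 0 0 0 -19 0 0 0; 0 -1 0 -20.5 0 0 0; 0 -3 -3 -20.5 0 0 -0.02; 0 -6 -7 -20.5 0 0 -0.05; 0 -8.5 -11 -20.5 0 0 -0.08; 0 -10 -15 -20.5 0 0 -0.1; 0 -11 -19 -20.5 0 0 -0.11; 0 -11.8 -23 -20.5 0 0 -0.12; 0 -12.6 -27 -20.5 0 0 -0.13; 0 -13.4 -31 -20.5 0 0 -0.14; 0 -14.2 -35 -20.5 0 0 -0.15; 0 -15 -39 -20.5 0 0 -0.16; 0 -15.8 -43 -20.5 0 0 -0.17; 0 -16.6 -47 -20.5 0 0 -0.18; 0 -17.4 -51 -20.5 0 0 -0.19; 0 -18.2 -54 -20.5 0 0 -0.2"

```text
time_s: 5.57
eef_pos: [437.6, 187.8, 366.9]
ee_rot: [0.0, 1.0, -0.002, -0.001]
force: [0.8, -1.2, -4.8]
grip_width: 0.32
grip_force: 61.6
```

Run:
```python
from h import *
np.set_printoptions(precision=2,suppress=True)
s=sense();print(s['time_s'],s['eef_pos'],s['ee_rot'],s['joints'],s['force'],s['grip_width'])
m=camera_model('wrist');print(m['eye']);snap('wrist','w3')
for l in('pipe_blank_axis','pipe_blank'):
    o=spot_point('wrist',l);print(l,[(np.round(x['xy'],1).tolist(),round(x['score'],2),onz(m,x['xy'],88 if 'axis' in l else 0)) for x in o[:2]])
for l in('tab_tip','pointer_tip'):
    print(l,[(x['xy'],x['score']) for x in spot_point('wrist',l)[:2]])
```

```text
5.5667 [437.6 187.8 366.9] [ 0.  1. -0. -0.] [ 0.16  0.15  1.4  -0.    1.59  1.73] [ 0.76 -1.19 -4.8 ] 0.3199220616746199
[521.93 186.71 492.14]
pipe_blank_axis [([262.6, 141.7], 0.65, array([493.8 , 245.87,  88.  ]))]
pipe_blank [([270.1, 138.7], 0.95, array([491.46, 248.71,   0.  ]))]
tab_tip []
pointer_tip []
```

View pics/w3.png

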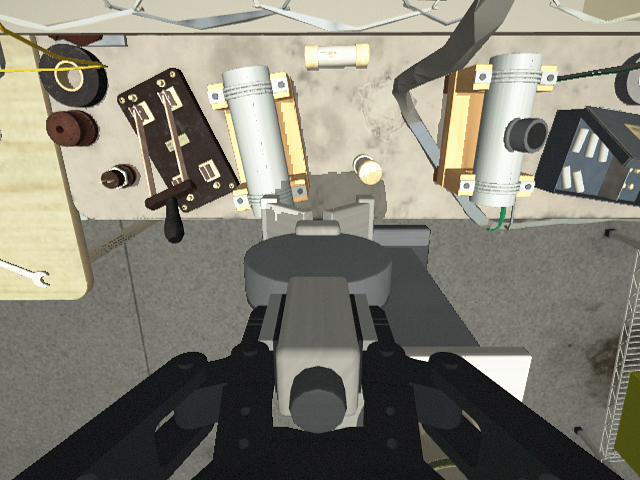

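Run:
```python
from h import *
from scipy.optimize import least_squares
np.set_printoptions(precision=3,suppress=True)
im=cv2.imread('pics/w3.png');S=cv2.cvtColor(im,cv2.COLOR_BGR2HSV)[:,:,1].astype(float)
m=camera_model('wrist');L=[]
for r in range(105,176,5):
    c0=int(round(245+(r-70)*20/135)); g=S[r]
    a=c0
    while g[a]<70 and a>c0-45:a-=1
    b=c0
    while g[b]<70 and b<c0+45:b+=1
    L.append((r,a,b))
print(L)
e=np.array(m['eye'])
def res(q):
    y0,yaw,rad=q;u=np.array([np.cos(yaw),np.sin(yaw),0]);P=np.array([490,y0,88.]);o=[]
    for r,a,b in L:
        for c,s in((a+.5,1),(b-.5,-1)):
            d=ray(m,(c,r))[1];n=np.cross(d,u);n/=np.linalg.norm(n);dist=(P-e)@n
            o.append(abs(dist)-rad)
    return o
for f in(None,24):
    s=least_squares(res if f is None else lambda q:res([q[0],q[1],24]),[249,0.05,24] if f is None else [249,.05],loss='soft_l1');print(s.x,s.cost)
x=s.x
# depth x: timber/ axis spot
print(rel((440,249,366),down(0.05)))
```

```text
[(105, 228, 275), (110, 229, 276), (115, 230, 277), (120, 230, 278), (125, 230, 279), (130, 232, 280), (135, 235, 281), (140, 236, 282), (145, 237, 283), (150, 233, 284), (155, 235, 285), (160, 236, 286), (165, 237, 287), (170, 243, 288), (175, 244, 289)]
[246.304   0.162  24.12 ] 16.989695065449254
[246.235   0.163] 17.083038514455122
([0.14, -6.37, 0.12], [0.001, 0.002, -0.054])
```

Run:
```python
from h import *
from scipy.optimize import least_squares
np.set_printoptions(precision=3,suppress=True)
def edges(fn,rows,cf,th,w):
    S=cv2.cvtColor(cv2.GaussianBlur(cv2.imread(fn),(1,3),0),cv2.COLOR_BGR2HSV)[:,:,1].astype(float);L=[]
    for r in rows:
        c=int(round(cf(r)));a=b=c
        while S[r,a]<th and a>c-w:a-=1
        while S[r,b]<th and b<c+w:b+=1
        L+=[(r,a+.5,1),(r,b-.5,-1)]
    return L
def fit(m,L):
    e=np.array(m['eye'])
    def res(q):
        y0,yaw,rad=q;u=np.array([np.cos(yaw),np.sin(yaw),0]);P=np.array([490,y0,88.]);o=[]
        for r,c,s in L:
            n=np.cross(ray(m,(c,r))[1],u);n/=np.linalg.norm(n)
            o.append((P-e)@n*(1 if n[1]<0 else -1)+ (rad if s>0 else -rad)*1.)
        return np.array(o)
    s1=res([246,.1,0]); sg=np.sign(np.mean(s1[::2]))  # sign convention
    f=lambda q:res([q[0],q[1],0])-np.array([sg*q[2]*k[2] for k in L])
    s=least_squares(f,[246,.1,24],loss='soft_l1');print(s.x,f(s.x))
mw=camera_model('wrist');mt=camera_model('top')
fit(mw,edges('pics/w3.png',range(105,180,3),lambda r:245+(r-70)*20/135,70,45))
L=edges('pics/top1.png',range(237,272,2),lambda r:238+(r-229)*5/51,60,14);print(L);fit(mt,L)
print(onz(mt,(238,228.75),112),onz(mt,(243,280),112))
print(onz(mw,(245,62),112),onz(mw,(245,75),112))
```

```text
[246.343   0.145  24.233] [-0.528  0.989  0.119  0.501 -0.234  0.01  -0.59   0.561  1.069  0.068
 -0.294  0.623 -0.652  0.127 -1.012  0.684 -0.355  0.186 -0.716 -0.314
 -1.079  0.247 -0.417 -0.257 -0.781  0.307 -1.147 -0.198  3.648  0.369
  3.293 -0.139 -1.216 -0.65   3.617 -0.08   3.26  -0.593 -1.286 -0.02
  3.585 -0.536  3.225  0.041 -1.357 -0.477  3.553 -0.999  3.19  -0.419]
[(237, 225.5, 1), (237, 246.5, -1), (239, 230.5, 1), (239, 246.5, -1), (241, 230.5, 1), (241, 247.5, -1), (243, 230.5, 1), (243, 247.5, -1), (245, 231.5, 1), (245, 247.5, -1), (247, 231.5, 1), (247, 247.5, -1), (249, 231.5, 1), (249, 248.5, -1), (251, 232.5, 1), (251, 248.5, -1), (253, 232.5, 1), (253, 248.5, -1), (255, 232.5, 1), (255, 248.5, -1), (257, 232.5, 1), (257, 249.5, -1), (259, 233.5, 1), (259, 249.5, -1), (261, 233.5, 1), (261, 249.5, -1), (263, 233.5, 1), (263, 250.5, -1), (265, 233.5, 1), (265, 250.5, -1), (267, 234.5, 1), (267, 250.5, -1), (269, 234.5, 1), (269, 250.5, -1), (271, 234.5, 1), (271, 255.5, -1)]
[249.32    0.163  22.906] [ 12.53   -0.171  -0.583   0.622   0.193  -1.38    0.967  -0.586  -1.035
   0.206  -0.261   0.999   0.514  -1.001  -1.487  -0.209  -0.713   0.583
   0.061   1.374   0.834  -0.624  -1.165   0.167  -0.391   0.958   0.381
  -1.038   1.153  -0.247  -0.843   0.543  -0.071   1.333   0.701 -11.798]
[558.853 255.467 112.   ] [415.583 238.061 112.   ]
[569.704 252.625 112.   ] [558.38 253.4  112.  ]
```

Run:
```python
from h import *
print(rel((270,360,620),down(-0.28)),rel((270,360,620),down(-0.28,.36)))
```

```text
([-16.95, -17.38, -25.26], [0.001, 0.002, 0.276]) ([-16.95, -17.38, -25.26], [0.359, 0.051, 0.273])
```

>>> step_arm --commands "0 -2 -2 -3 0.05 0.01 0.03; 0 -4 -4 -6 0.1 0.02 0.07; 0 -6 -6 -9 0.15 0.02 0.11; 0 -8.5 -8.5 -12 0.2 0.03 0.15; 0 -11 -11 -15 0.25 0.04 0.19; 0 -13 -13 -19 0.3 0.04 0.23; 0 -15 -15 -22 0.33 0.05 0.25; 0 -17 -17.4 -25.3 0.36 0.05 0.273; 0 -17 -17.4 -25.3 0.36 0.05 0.273; 0 -17 -17.4 -25.3 0.36 0.05 0.273; 0 -17 -17.4 -25.3 0.36 0.05 0.273; 0 -17 -17.4 -25.3 0.36 0.05 0.273; 0 -17 -17.4 -25.3 0.36 0.05 0.273; 0 -17 -17.4 -25.3 0.36 0.05 0.273; 0 -17 -17.4 -25.3 0.36 0.05 0.273; 0 -17 -17.4 -25.3 0.36 0.05 0.273; 0 -17 -17.4 -25.3 0.36 0.05 0.273; 0 -17 -17.4 -25.3 0.36 0.05 0.273; 0 -17 -17.4 -25.3 0.36 0.05 0.273; 0 -17 -17.4 -25.3 0.36 0.05 0.273"

```text
time_s: 7.48
eef_pos: [269.4, 360.5, 621.3]
ee_rot: [-0.178, 0.974, -0.137, 0.025]
force: [-0.4, 0.3, -4.4]
grip_width: 0.317
grip_force: 63.3
```

Run:
```python
from h import *
np.set_printoptions(precision=3,suppress=True)
s=sense();print(s['time_s'],s['eef_pos'],s['joints'],s['grip_width'])
R=Ro.from_quat(s['ee_rot'],scalar_first=True);H=R*Ro.from_matrix(np.diag([1,-1,-1.]));print('zyx',H.as_euler('ZYX'))
m=camera_model('scene');im=snap('scene','s2')
Rc=Ro.from_quat(m['rotation'],scalar_first=True)
def proj(p):
    q=np.array(m['mtx'])@Rc.inv().apply(p-np.array(m['eye']));return q[:2]/q[2]
def pt(z,x=-11,y=0): return s['eef_pos']+H.apply(np.array([x,y,z-164.6]))
c=proj(pt(96));print('pivot',c)
for l in('pointer_tip','tab_tip','head_neck'):
    print(l,[(x['xy'],x['score']) for x in spot_point('scene',l)[:2]])
x,y=np.round(c).astype(int)
cv2.imwrite('pics/c3.png',cv2.resize(im[y-50:y+50,x-60:x+60,::-1],None,fx=6,fy=6,interpolation=2));print(x,y)
```

```text
7.4833 [269.444 360.505 621.295] [0.531 0.023 0.913 0.263 1.925 2.509] 0.3169197838081593
zyx [-0.28  -0.     0.362]
pivot [289.699 127.334]
pointer_tip []
tab_tip [([292.6, 102.6], 0.37)]
head_neck [([306.1, 73.4], 0.62)]
290 127
```

View pics/c3.png

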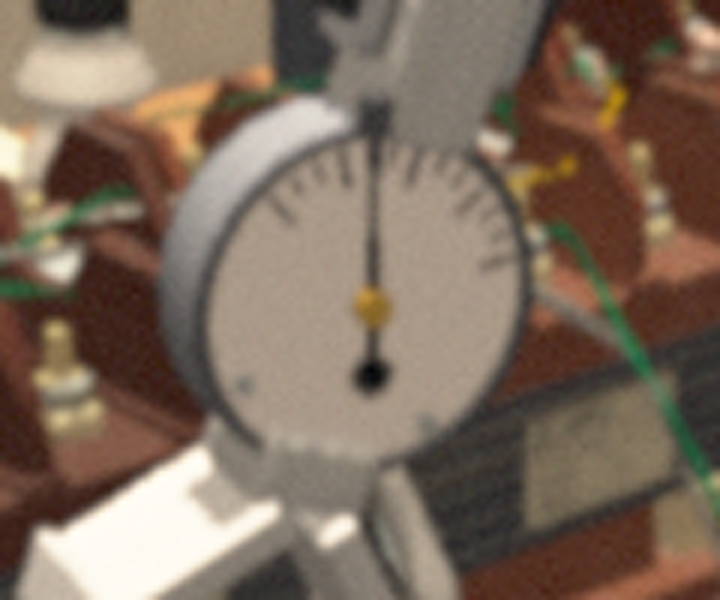

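Run:
```python
from h import *
np.set_printoptions(precision=3,suppress=True)
s=sense();H=Ro.from_quat(s['ee_rot'],scalar_first=True)*Ro.from_matrix(np.diag([1,-1,-1.]))
m=camera_model('scene')
O=s['eef_pos']+H.apply([-11,0,96-164.6])
def dial(px):
    e,d=ray(m,px);n=H.apply([1,0,0]);p=e+d*((O-e)@n)/(d@n);return H.inv().apply(p-O)[1:]
from_crop=lambda x,y:((x+.5)/6-.5+230,(y+.5)/6-.5+77)
def wc(im,x0,x1,y0,y1,th):
    g=im[y0:y1,x0:x1].astype(float);w=np.clip(th-g,0,None);yy,xx=np.mgrid[y0:y1,x0:x1];return (w*xx).sum()/w.sum(),(w*yy).sum()/w.sum()
for k in range(2):
    im=cv2.cvtColor(snap('scene',f's3_{k}'),cv2.COLOR_RGB2GRAY)
    piv=dial(from_crop(372,308))
    bob=wc(im,289,296,136,143,90)
    blade=wc(im,290,295,104,120,110); tab=wc(im,289,296,93,99,90)
    print(bob,blade,tab)
    b,l,t=map(dial,(bob,blade,tab));print('piv',piv,b,l,t)
    v=l-b;print('pointer',np.arctan2(v[0],v[1]),'tab rel bob',np.arctan2(*(t-b)),'tab rel piv-on-line',np.arctan2(*(t-(b+v*11/np.linalg.norm(v)))))
    print(im[92:104,287:298])
```

```text
(np.float64(292.115652173913), np.float64(138.67478260869566)) (np.float64(291.344262295082), np.float64(112.62295081967213)) (np.float64(292.09787928221857), np.float64(96.22512234910278))
piv [-3.033 -0.2  ] [ -9.122 -14.607] [ 4.665 19.939] [11.254 41.246]
pointer 0.3796997620364359 tab rel bob 0.34981196368024486 tab rel piv-on-line 0.3430286035962423
[[130 129 123 114 114 116 115 116 119 127 122]
 [131 124 113  99 101  98  98  97 107 120 126]
 [136 122 109  84  72  73  68  74  94 114 125]
 [151 128 105  77  63  58  59  69  91 115 121]
 [171 138 106  74  59  60  58  71  93 117 126]
 [179 144 101  72  61  54  52  67  95 113 120]
 [157 129  92  66  59  58  57  72  98 114 121]
 [118 101  87  76  68  59  67  81  94 113 116]
 [101 110 114 110  81  63  78 101 110 114 122]
 [111 132 141 133  91  67  92 115 114 120 128]
 [118 139 154 137  95  64  94 122 112 132 141]
 [111 139 157 137  95  65  91 121 124 140 146]]
(np.float64(292.0729865771812), np.float64(138.71979865771812)) (np.float64(291.38666666666666), np.float64(113.09)) (np.float64(292.08), np.float64(96.2464))
piv [-3.033 -0.2  ] [ -9.08  -14.681] [ 4.382 19.343] [11.27  41.213]
pointer 0.3767719361249601 tab rel bob 0.34917054059557345 tab rel piv-on-line 0.3429097263495712
[[131 131 120 113 114 116 116 115 120 124 126]
 [131 124 114  98  97 101  95  93 108 120 124]
 [137 127 105  83  75  73  75  70  95 117 123]
 [150 132 106  75  62  57  63  65  93 118 124]
 [175 139 104  71  61  55  56  66  93 116 124]
 [179 144 103  72  58  54  61  71  94 115 121]
 [157 126  95  67  54  54  57  70  93 116 119]
 [117 102  89  78  69  59  64  83  97 111 118]
 [ 99 106 111 109  79  64  78  97 106 117 118]
 [111 129 141 134  99  68  89 121 114 120 127]
 [120 143 149 137  91  60  94 118 117 132 146]
 [109 142 155 141  91  66  99 118 121 137 148]]
```

Run:
```python
from h import *
for p in((440,290,420),(486,247,305)):print(rel(p,down(.14)))
```

```text
([18.34, 9.06, 18.09], [-0.357, -0.076, -0.416])
([23.95, 15.81, 27.83], [-0.357, -0.076, -0.416])
```

>>> step_arm --commands "0 3 1.5 3 -0.06 -0.01 -0.07; 0 6 3 6 -0.12 -0.025 -0.14; 0 9 4.5 9 -0.18 -0.04 -0.21; 0 12 6 12 -0.24 -0.05 -0.28; 0 15 7.5 15 -0.3 -0.065 -0.35; 0 18.3 9 18 -0.357 -0.076 -0.416; 0 20 11 20 -0.357 -0.076 -0.416; 0 22 13.4 23.5 -0.357 -0.076 -0.416; 0 24 15.8 26.5 -0.357 -0.076 -0.416; 0 24 15.8 27.8 -0.357 -0.076 -0.416; 0 24 15.8 27.8 -0.357 -0.076 -0.416; 0 24 15.8 27.8 -0.357 -0.076 -0.416; 0 24 15.8 27.8 -0.357 -0.076 -0.416"

```text
time_s: 8.87
eef_pos: [486.7, 247.6, 307.5]
ee_rot: [-0.0, 0.998, 0.07, 0.002]
force: [0.4, -0.2, -3.4]
grip_width: 0.321
grip_force: 63.1
```

Run:
```python
from h import *
np.set_printoptions(precision=3,suppress=True)
s=sense();print(s['time_s'],s['eef_pos'],s['joints'],s['force'],s['wrist_torque'],s['grip_width'])
m=camera_model('wrist');im=snap('wrist','w4')
print(rel((488,247,243),down(.14)))
```

```text
8.8667 [486.664 247.552 307.527] [0.256 0.324 1.329 0.    1.485 1.686] [ 0.355 -0.203 -3.359] [ 0.043  0.013 -0.032] 0.32105425909787283
([0.1, 0.09, 6.49], [-0.001, -0.004, 0.001])
```

View pics/w4.png

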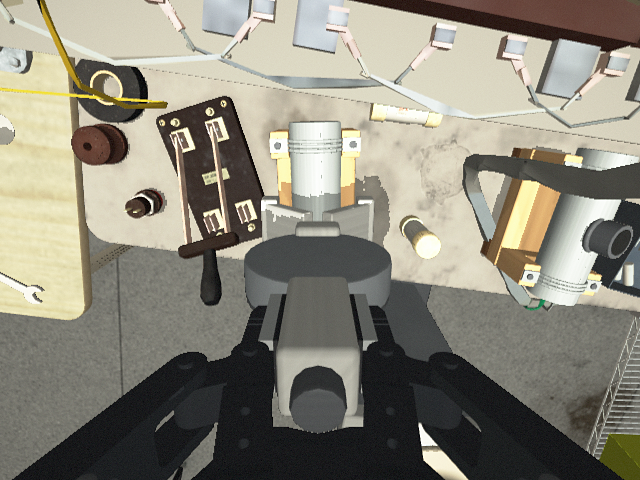

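Run:
```python
from h import *
m=camera_model('wrist')
for px,z in(((316,145),112),((316,125),108),((348,155),94),((348,183),94),((280,131),94)):print(px,onz(m,px,z))
```

```text
(316, 145) [546.14393023 256.46361009 112.        ]
(316, 125) [562.3537299  258.77430377 108.        ]
(348, 155) [540.17233973 226.03156585  94.        ]
(348, 183) [514.73430204 221.70113666  94.        ]
(280, 131) [552.37085878 290.12907701  94.        ]
```

>>> step_arm --commands "0 0.1 0 2 0 0 0; 0 0.1 0 4 0 0 0; 0 0.1 0 5.2 0 0 0; 0 0.1 0 5.7 0 0 0; 0 0.1 0 5.9 0 0 0; 0 0.1 0 6.1 0 0 0; 0 0.1 0 6.1 0 0 0; 0 0.1 0 6.1 0 0 0"

```text
time_s: 9.58
eef_pos: [487.7, 247.2, 245.4]
ee_rot: [-0.0, 0.998, 0.07, 0.001]
force: [0.1, 0.1, -4.2]
grip_width: 0.32
grip_force: 63.1
```

>>> step_arm --commands "0 0 0 0.05 0 0 0; 0 0 0 0.1 0 0 0; 0 0 0 0.15 0 0 0; 0 0 0 0.2 0 0 0; 0 0 0 0.25 0 0 0; 0 0 0 0.25 0 0 0; 0 0 0 0.25 0 0 0"

```text
time_s: 10.17
eef_pos: [487.8, 247.7, 243.2]
ee_rot: [-0.001, 0.998, 0.07, 0.001]
force: [-1.7, 3.4, 5.6]
grip_width: 0.318
grip_force: 64.5
```

>>> step_arm --commands "0 0 -0.05 0 0 0 0; 0 0 -0.1 0.03 0 0 0; 0 0 -0.1 0.06 0 0 0; 0 0 -0.1 0.06 0 0 0; 0 0 -0.1 0.06 0 0 0"

```text
time_s: 10.58
eef_pos: [487.7, 248.5, 242.6]
ee_rot: [-0.001, 0.998, 0.07, 0.001]
force: [-1.2, 3.0, 8.3]
grip_width: 0.319
grip_force: 64.7
```

>>> step_arm --commands "0 0 -0.05 0 0 0 0; 0 0 -0.1 0 0 0 0; 0 0 -0.1 0.05 0 0 0; 0 0 -0.1 0.05 0 0 0; 0 0 -0.1 0.05 0 0 0"

```text
time_s: 11.0
eef_pos: [487.7, 248.9, 242.5]
ee_rot: [0.0, 0.998, 0.07, 0.002]
force: [-2.3, -0.3, 10.6]
grip_width: 0.322
grip_force: 65.3
```

Run:
```python
from h import *
np.set_printoptions(precision=3,suppress=True)
s=sense();print(s['eef_pos'],s['force'],s['wrist_torque'])
```

```text
[487.73  248.94  242.478] [-2.264 -0.306 10.65 ] [0.167 0.407 0.111]
```

>>> step_arm --commands "0 0 0.46 0.01 0.03 0 0; 0 0 0.93 0.03 0.06 0 0; 0 0 1.39 0.06 0.09 0 0; 0 0 1.85 0.11 0.12 0 0; 0 0 2.31 0.17 0.15 0 0; 0 0 2.77 0.25 0.18 0 0; 0 0 2.77 0.25 0.18 0 0; 0 0 2.77 0.25 0.18 0 0"

```text
time_s: 11.67
eef_pos: [491.8, 221.2, 239.8]
ee_rot: [-0.09, 0.993, 0.07, -0.005]
force: [-0.5, 0.2, 9.8]
grip_width: 0.319
grip_force: 65.0
```

```bash
cat >> h.py <<'E'
def st():
    np.set_printoptions(precision=3,suppress=True)
    s=sense();H=Ro.from_quat(s['ee_rot'],scalar_first=True)*Ro.from_matrix(np.diag([1,-1,-1.]))
    print(s['time_s'],s['eef_pos'],'zyx',H.as_euler('ZYX'),'F head',H.inv().apply(s['force']),'F',s['force'],'T',H.inv().apply(s['wrist_torque']),'centre',s['eef_pos']-H.apply([0,0,154.6]),s['joints'])
E
python3 -c "
from h import *
st()"
```

```text
11.6667 [491.833 221.222 239.843] zyx [ 0.14  -0.003  0.181] F head [-0.461  2.     9.551] F [-0.524  0.181  9.754] T [0.606 0.167 0.237] centre [488.474 248.792  87.759] [0.123 0.329 1.508 0.187 1.308 1.505]
```

>>> step_arm --commands "0 0 0.46 0.01 0.03 0 0; 0 0 0.93 0.03 0.06 0 0; 0 0 1.39 0.06 0.09 0 0; 0 0 1.85 0.11 0.12 0 0; 0 0 2.31 0.17 0.15 0 0; 0 0 2.72 0.24 0.177 0 0; 0 0 2.72 0.24 0.177 0 0; 0 0 2.72 0.24 0.177 0 0; 0 0 2.72 0.24 0.177 0 0; 0 0 2.72 0.24 0.177 0 0; 0 0 2.72 0.24 0.177 0 0; 0 0 2.72 0.24 0.177 0 0; 0 0 2.72 0.24 0.177 0 0; 0 0 2.72 0.24 0.177 0 0; 0 0 2.72 0.24 0.177 0 0; 0 0 2.72 0.24 0.177 0 0; 0 0 2.72 0.24 0.177 0 0; 0 0 2.72 0.24 0.177 0 0; 0 0 2.72 0.24 0.177 0 0; 0 0 2.72 0.24 0.177 0 0"

```text
time_s: 13.33
eef_pos: [495.6, 195.3, 232.5]
ee_rot: [-0.177, 0.982, 0.069, -0.011]
force: [-0.6, -1.6, 9.2]
grip_width: 0.321
grip_force: 64.9
```

Run:
```python
from h import *
st()
s=sense();H=Ro.from_quat(s['ee_rot'],scalar_first=True)*Ro.from_matrix(np.diag([1,-1,-1.]))
m=camera_model('scene');im=snap('scene','s4');Rc=Ro.from_quat(m['rotation'],scalar_first=True)
q=np.array(m['mtx'])@Rc.inv().apply(s['eef_pos']+H.apply([-11,0,96-164.6])-np.array(m['eye']));c=q[:2]/q[2];print(c)
x,y=np.round(c).astype(int)
cv2.imwrite('pics/c4.png',cv2.resize(im[y-35:y+35,x-45:x+45,::-1],None,fx=8,fy=8,interpolation=2))
```

```text
13.3333 [495.55  195.277 232.522] zyx [ 0.14  -0.004  0.357] F head [-0.806  1.786  9.115] F [-0.619 -1.611  9.162] T [0.571 0.01  0.103] centre [488.512 248.801  87.653] [-0.007  0.325  1.564  0.365  1.321  1.32 ]
[287.484 255.733]
```

View pics/c4.png

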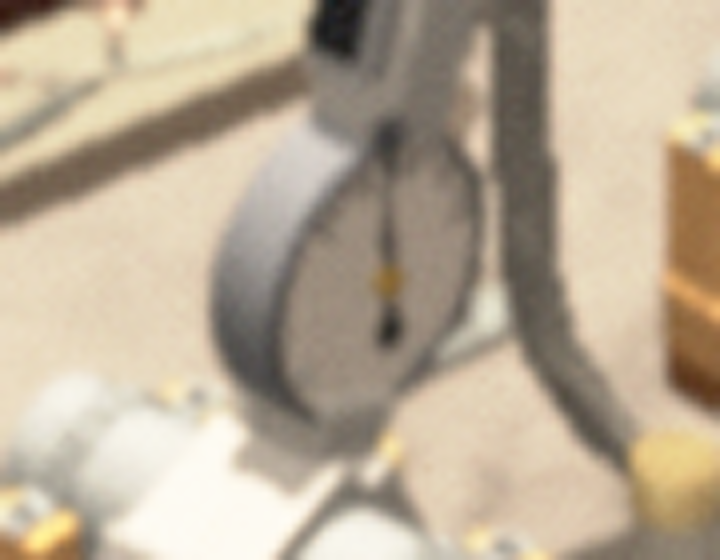

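>>> step_arm --commands "0 0 -0.03 0 0 0 0; 0 0 -0.03 0 0 0 0; 0 0 -0.03 0 0 0 0; 0 0 -0.03 0 0 0 0; 0 0 -0.03 0 0 0 0; 0 0 -0.03 0 0 0 0; 0 0 -0.03 0 0 0 0; 0 0 -0.03 0 0 0 0; 0 0 -0.03 0 0 0 0; 0 0 -0.03 0 0 0 0; 0 0 -0.03 0 0 0 0; 0 0 -0.03 0 0 0 0; 0 0 -0.03 0 0 0 0; 0 0 -0.03 0 0 0 0; 0 0 -0.03 0 0 0 0; 0 0 -0.03 0 0 0 0; 0 0 -0.03 0 0 0 0; 0 0 -0.03 0 0 0 0; 0 0 -0.03 0 0 0 0; 0 0 -0.03 0 0 0 0"

```text
time_s: 15.05
eef_pos: [495.5, 195.4, 232.6]
ee_rot: [-0.177, 0.982, 0.069, -0.011]
force: [0.1, -2.4, 9.3]
grip_width: 0.317
grip_force: 65.0
```

Run:
```python
from h import *
st()
im=cv2.cvtColor(snap('scene','s5'),cv2.COLOR_RGB2GRAY)
# crop origin (242,221), scale 8: columns around 290
for r0,r1 in((236,239),(242,248),(249,253),(260,264)):
    print(r0,im[r0:r1,285:297].mean(0).round())
```

```text
15.05 [495.522 195.419 232.562] zyx [ 0.14  -0.003  0.356] F head [-0.22   1.043  9.587] F [ 0.081 -2.378  9.348] T [0.347 0.044 0.131] centre [488.483 248.886  87.672] [-0.007  0.325  1.563  0.365  1.321  1.32 ]
236 [135. 133. 127. 111.  84.  68.  73.  90. 104. 112. 110. 112.]
242 [123. 122. 121. 125. 119. 105. 121. 134. 138. 142. 140. 135.]
249 [143. 144. 142. 138. 114.  90. 114. 136. 142. 144. 144. 142.]
260 [146. 143. 141. 130.  98.  62.  77. 113. 136. 142. 140. 134.]
```

```bash
python3 -c "
from rig import *
print(finish_job())"
```

```text
the job is handed in; nothing more can be done
None
```

The centring head sits astride the bare pipe, rocked right about 0.356 rad with the pointer on the setting tab; it is held still at about 13 N with both yoke arms bearing, and the job is handed in at about 15 s.

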